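# Register the dish carrier on the colony counter and start the count

### The job

Push the white dish carrier away from you until its edge lies flat along the colony counter's long steel rail, then push it along the rail to the right, under the magnifier until it is fully home against the two end stops. Then press the round black key behind the rail all the way down, and let it come up again. Keep the carrier flat on the stage, do not knock the magnifier, and leave the other things where they are.

Things in the scene. Friction and masses are not known exactly. Their poses are not given: they have to be found in the camera images.
- counter: fixed white slab, 300 (x) x 260 mm (y); its flat top, the stage, is 50 mm above the bench. Origin: centre of underside; x points about to the robot's right, y about away from it. On the stage a steel rail along x, 12 mm high, x = -150 to +50 mm, its guiding face at y = +60 mm towards -y; two steel end stops, 12 high, 18 wide, at y = +40 and -5 mm, their faces at x = +70 mm towards -x
- magnifier: grey-framed lens plate fixed over the stage; origin and axes are the counter's. Underside 85, top 107 mm above the stage; covers x = -25 to +115, y = -60 to +90 mm; 20 mm column at x = +85, y = -105. The home carrier's left (-x) edge lies 15 mm inside the plate's edge: no upright tool gets there; lean its body back to -x, about 43 degrees. Over 15 N on it is a knock
- carrier: loose white block, 80 x 80 mm, 24 mm high, about 0.2 kg, a gridded dish (62 mm across, 5.5 mm proud) in its top. Origin: centre of underside; x, y along its sides. It starts flat on the left (-x) half of the stage, on the robot's side of the rail, turned at most 12 degrees from the counter's axes; the stage around it is bare
- home (a point): point on the stage where the carrier's origin lies when it is home: in the counter's frame x = +30, y = +20 mm, z = 50 mm; axes as the counter's
- rail_mid (a point): point on the top edge of the rail's guiding face: in the counter's frame x = -90, y = +60, z = 62 mm
- key_top (a point): centre of the top of the round black key, 28 mm across, which stands beyond the rail; at rest in the counter's frame x = -85, y = +95 mm, 20 mm above the stage. The grey collar round it is 42 mm across and 8 mm high
- key (a joint): travel of the key, m: 0 up, 0.006 fully down; pressed straight down. Its spring resists with about 0.5 N at first and 4 N at the bottom, where it meets a firm stop; it springs up by itself when let go. A press past 4.5 mm counts
- dish_a: bystander: loose closed dish 62 mm across, 15 high, on the right far corner of the stage, beyond the end of the rail; origin centre of underside
- dish_b: bystander: loose closed dish 62 mm across, 15 high, on the bench; origin centre of underside
- reagent_bottle: bystander: clear bottle with screw cap, 72 mm across, 150 high, on the bench; origin centre of underside
- stoppered_bottle: bystander: glass-stoppered bottle, 64 mm across, 134 high, on the bench; origin centre of underside
- powder_jar: bystander: white jar with screw lid, 76 mm across, 110 high, on the bench; origin centre of underside
- membrane_box: bystander: white paper box 85 x 85 x 40 mm, on the bench; origin centre of underside
- forceps: bystander: flat steel forceps 125 mm long, 8 mm high, lying on the bench; origin at the middle of its underside

How it is judged:
By the outcome, as a careful person would: the job done as asked, in the order asked, and still so for the second after the job is handed in, with the robot touching nothing.
It also fails if it takes over 72 s, if anything falls off the work surface, if the arm or the gripper's body presses on something with over 40 N, if the wrist force passes 120 N, or if a joint passes its speed limit or range.

### The arm

A 7-joint arm with a two-finger parallel gripper is mounted at the origin on the work surface. World frame = base frame: x ahead of the robot, y to its left, z up, the work surface at z = 0. Lengths are in m, angles in rad, forces in N, time in s.
With the tool pointing down it reaches from about 0.425 to 1.025 m from the base axis. Payload 9.4 kg.
Tool frame: the origin (TCP) lies at the very end of the fingers, on their centre line; the grasp point (between the pads) lies 19 mm behind it; z points along the fingers, y is the direction in which the jaws open and shut (so a half turn about z gives the same grasp; the last joint's range is limited). The gripper opens to 93 mm and grips with 3 to 60 N. Pads are 15 mm wide; open, the fingers measure 128 mm over their backs; the gripper's body (75 mm by 188 mm) begins 65 mm behind the grasp point.
Start: joints at [1.17, 0.599, -0.003, 1.599, 0.002, 0.943, -0.08], TCP at [0.231, -0.687, 0.219] pointing down, gripper open.
Joint ranges: [-2.57, 2.57], [-0.35, 1.97], [-1.29, 1.29], [0.11, 2.56], [-1.05, 4.19], [0.11, 1.86], [-2.63, 2.63]. Speed limits (rad/s): [2.22, 2.22, 3.01, 3.01, 3.14, 3.14, 3.14].

### API

Orientations are given as a unit quaternion [x, y, z, w].
In Python, from station import * gives the robot as it stands.
- The arm moves only by the tool apply_moves, never from a script. Its argument "series" is a list of rows, each a list of 4 numbers: the shift along the world's x, y, z in cm, then the turn about the world's z in rad. In form: [[x, y, z, twist], ...]. A call has 1 to 20 rows; each row shifts and turns the commanded pose from where the row before left it; what a row does not reach is not made up. A row lasts 1/10 s, in which the tool goes at most 50 mm and 8.59 degrees, less where a joint would pass 70% of its speed; a pose out of reach is approached as far as the arm can. A call with a gripper value outside its range is refused whole. "fingers" is the opening, from 0 (shut) to 1 (fully open), set as the call begins (left out, the last holds). The fingers move at their own pace and stop on an object; the grip force is fixed at half the most. Time passes only in rows, so rows that do not move let the fingers close. It gives the time, the measured TCP pose, the force and the opening at its end, in the units of the state.
- state(): the state, without advancing time (a new reading comes with each control period).
- camera(name): name is "scene" or "top"; returns the picture (480x640x3 uint8, red, green, blue); there is no depth.
- get_calibration(name): a dict with "mtx" (3x3 intrinsics, pixels), "view" (4x4, takes a point from world to camera coordinates). Camera axes: x right, y down, z forward; pixel columns grow to the right and rows downward; lengths in m; the calibration is good to about 2 mm. A picture is of the moment at which its call begins. get_calibration takes no time and is no camera call.
- job_done(): hands the job in, once; it reports no verdict.
The state is a dict: "clock": time; "joint_positions": joint angles; "joint_velocities": joint speeds; "joint_efforts": joint torques, N m; "ee_pos": TCP position; "ee_rot": TCP orientation; "wrist_force": force on the tool from outside, world axes, zero at the start; "moment": the same for the moment, N m; "gripper_width": opening from 0.0 (shut) to 1.0 (fully open).
Only numpy, scipy, OpenCV 4.12 (cv2) and the standard library are available. Lean on these libraries where they do the work, as an engineer would, in place of code of your own. Each camera call takes 0.05 s, during which the arm holds its last target.

## Working session

There is one attempt and no reset: what is moved stays moved. The work goes in short steps, Python scripts to look and compute and a tool call to move; the robot and the scene stay as the last step left them, time stands still between calls to the robot, and variables do not carry over. Pictures are saved under pics/ and viewed, and the job is handed in when it is done.

Besides the shell and the picture viewer there is one more tool, called by a JSON object that holds its "fn" and its "kwargs". apply_moves: Moves the arm, as the interface text tells. Its arguments: {"type":"object","properties":{"series":{"type":"array","items":{"type":"array","items":{"type":"number"}}},"fingers":{"type":"number"}},"required":["series"]}

```bash
ls; mkdir -p pics; python3 - <<'E'
from station import *
import cv2
for n in("scene","top"):
    im=camera(n); cv2.imwrite(f"pics/{n}0.png",im[:,:,::-1]); c=get_calibration(n); print(c["mtx"],c["view"])
print(state())
E
```

```text
pics
[[515.74339731   0.         304.66867077]
 [  0.         515.74339731 234.39486241]
 [  0.           0.           1.        ]] [[-0.15607944  0.98771708  0.00736037  0.0678641 ]
 [ 0.6974067   0.1154753  -0.70731135 -0.31993245]
 [-0.69947344 -0.10526359 -0.70686383  1.77551533]
 [ 0.          0.          0.          1.        ]]
[[484.36913436   0.         313.40609317]
 [  0.         484.36913436 236.72998559]
 [  0.           0.           1.        ]] [[-0.03002513 -0.9991018   0.02990137  0.00876753]
 [-0.99726894  0.02792375 -0.06837338  0.54344974]
 [ 0.06747701 -0.03187263 -0.99721161  1.05990169]
 [ 0.          0.          0.          1.        ]]
{'clock': 0.1, 'joint_positions': array([ 1.1702796 ,  0.60003717, -0.0025614 ,  1.60003397,  0.00182268,
        0.94291796, -0.0797963 ]), 'joint_velocities': array([-0.00148612, -0.00180154, -0.0009957 , -0.00316653, -0.00122266,
       -0.00018435, -0.0006219 ]), 'joint_efforts': array([ 5.90323121e-03, -7.66559815e+01,  1.50225129e+00, -2.52936244e+01,
       -5.23741439e-02,  1.36507317e-02,  5.11044630e-05]), 'ee_pos': array([ 0.23053907, -0.68691087,  0.21785751]), 'ee_rot': array([ 9.86913922e-01,  1.61246473e-01, -1.80086358e-04, -6.73547454e-04]), 'wrist_force': array([ 0.76013771,  0.31349555, -0.27733069]), 'moment': array([0.05214006, 0.02683168, 0.02782757]), 'gripper_width': 1.0019726075262594}
```

View pics/scene0.png

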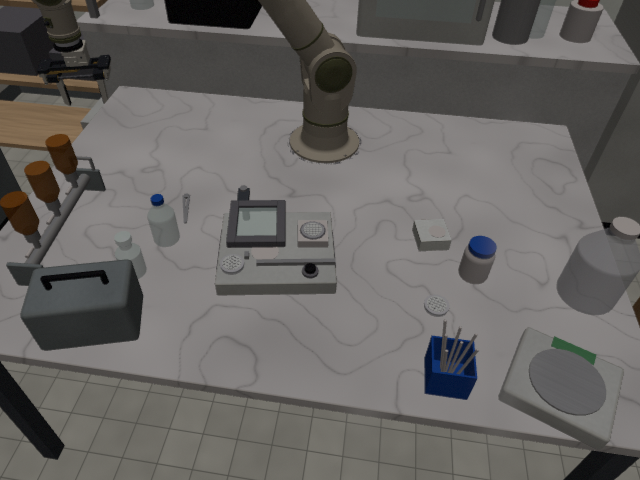

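View pics/top0.png

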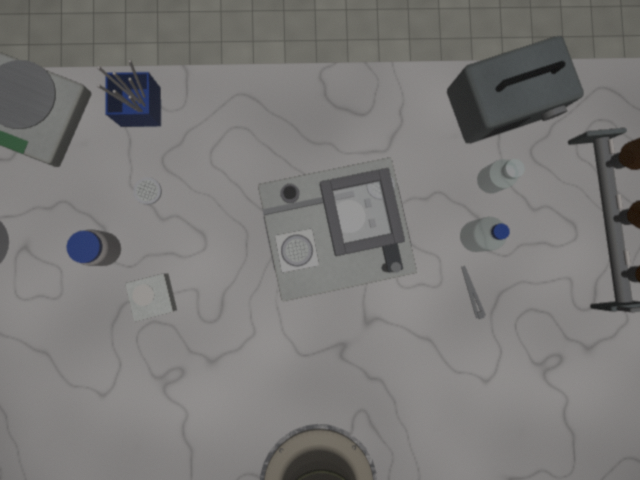

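The scene view looks back at the robot: counter near (277,252), carrier near (313,230). In the top view the counter corners are about (259,184), (390,158), (415,272) and (282,299), the carrier is at (297,250) and the key at (290,193). I'll zoom in to measure.

```bash
cat > h.py <<'E'
import numpy as np, cv2
from station import *
def ray(n,uv,z):
    c=get_calibration(n);K=c["mtx"];V=c["view"];R=V[:3,:3];t=V[:3,3]
    o=-R.T@t; d=R.T@np.linalg.inv(K)@np.array([uv[0],uv[1],1.0]); return o+d*(z-o[2])/d[2]
def proj(n,p):
    c=get_calibration(n);V=c["view"];q=V[:3,:3]@np.asarray(p)+V[:3,3];q=c["mtx"]@q;return q[:2]/q[2]
E
python3 - <<'E'
import cv2
a=cv2.imread("pics/top0.png")[145:310,245:430]
a=cv2.convertScaleAbs(a,alpha=1.5)
cv2.imwrite("pics/topz.png",cv2.resize(a,None,fx=3.6,fy=3.6,interpolation=cv2.INTER_CUBIC))
a=cv2.imread("pics/scene0.png")[175:305,205:350]
cv2.imwrite("pics/scenez.png",cv2.resize(a,None,fx=4.5,fy=4.5,interpolation=cv2.INTER_CUBIC))
E
```

```text
(no output)
```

View pics/topz.png

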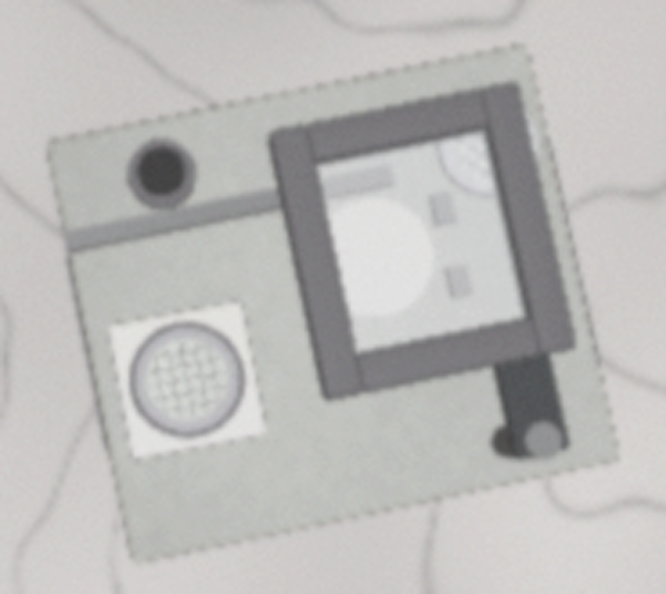

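View pics/scenez.png

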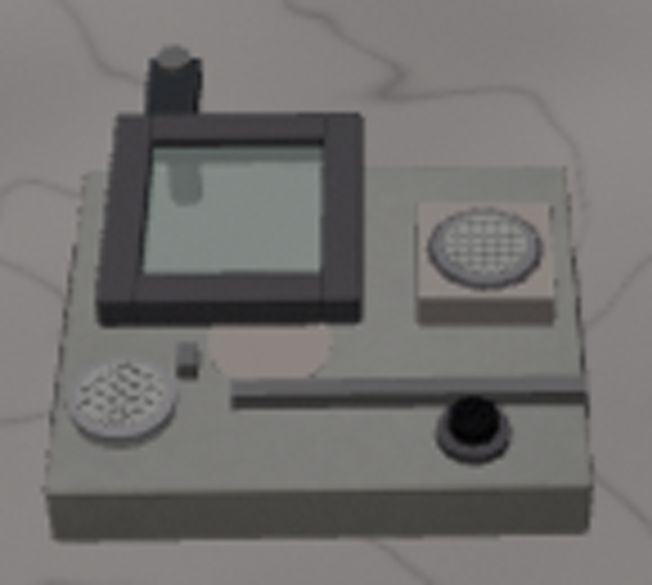

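```bash
cat >> h.py <<'E'
def counter_fit(pts):  # list of (local xy, world xy)
    L=np.array([p[0] for p in pts]);W=np.array([p[1] for p in pts])
    l=L-L.mean(0);w=W-W.mean(0)
    th=np.arctan2((l[:,0]*w[:,1]-l[:,1]*w[:,0]).sum(),(l*w).sum())
    R=np.array([[np.cos(th),-np.sin(th)],[np.sin(th),np.cos(th)]])
    t=W.mean(0)-R@L.mean(0); return th,R,t,(W-(L@R.T+t))
E
python3 - <<'E'
from h import *
z=lambda u,v:((u+.5)/3.6-.5+245,(v+.5)/3.6-.5+145)
s=lambda u,v:((u+.5)/4.5-.5+205,(v+.5)/4.5-.5+175)
T=[((-.15,.13),ray("top",z(48,140),.05)[:2]),((.15,.13),ray("top",z(525,45),.05)[:2]),((.15,-.13),ray("top",z(620,460),.05)[:2]),((-.15,-.13),ray("top",z(135,560),.05)[:2])]
S=[((-.15,.13),ray("scene",s(592,487),.05)[:2]),((.15,.13),ray("scene",s(48,490),.05)[:2]),((.15,-.13),ray("scene",s(84,172),.05)[:2]),((-.15,-.13),ray("scene",s(565,168),.05)[:2])]
for P in(T,S,T+S):
    th,R,t,e=counter_fit(P);print(np.degrees(th),t,(e*1000).round(1).tolist())
print(th)
k=ray("top",z(162,172),.07)[:2];print("key top",k,(R.T@(k-t)*1000).round(1))
k=ray("scene",s(475,418),.07)[:2];print("key sc",k,(R.T@(k-t)*1000).round(1))
C=[ray("top",z(*p),.074)[:2] for p in((110,325),(242,305),(266,432),(135,458))]
print("carrier local",[(R.T@(c-t)*1000).round(1).tolist() for c in C], np.mean(C,0))
C=[ray("scene",s(*p),.074)[:2] for p in((553,300),(417,298),(421,202),(545,202))]
print("carrier local",[(R.T@(c-t)*1000).round(1).tolist() for c in C], np.mean(C,0))
c=ray("top",z(187,380),.0795)[:2];print("dish top",R.T@(c-t)*1000)
c=ray("scene",s(486,246),.0795)[:2];print("dish sc",R.T@(c-t)*1000)
E
```

```text
-79.89880844238813 [ 0.55927583 -0.05808359] [[-0.6, -1.6], [-1.8, 2.4], [0.1, 1.0], [2.3, -1.9]]
-79.77029091811941 [ 0.56016897 -0.0558149 ] [[-0.4, -1.2], [-3.6, 2.3], [1.7, -0.2], [2.3, -0.9]]
-79.83455110986866 [ 0.5597224  -0.05694925] [[-0.8, -2.8], [-2.4, 1.1], [-0.5, -0.0], [2.0, -2.8], [-0.1, 0.0], [-3.0, 3.6], [2.3, 0.9], [2.6, 0.1]]
-1.3933757737189012
key top [0.63596809 0.04242548] [-84.4  92.6]
key sc [0.63945026 0.04556624] [-86.8  96.6]
carrier local [[-132.5, 9.6], [-54.4, 5.4], [-56.0, -70.4], [-133.9, -69.4]] [0.51238804 0.03026409]
carrier local [[-134.0, 10.7], [-55.9, 8.0], [-59.2, -72.3], [-133.5, -71.3]] [0.51210236 0.03169599]
dish top [-94.99678644 -31.3621441 ]
dish sc [-96.65567442 -28.51586128]
```

Counter, key and carrier agree between the two views to about 3 mm: counter at (0.560, -0.057), yaw -79.8°, and carrier at local (-95, -30), nearly square. The moves have no tilt, so I'll raise the arm into free space and see how an out-of-reach pose behaves.

{"fn": "apply_moves", "kwargs": {"series": [[0, 0, 5, 0], [0, 0, 5, 0], [0, 0, 5, 0], [0, 0, 5, 0], [0, 0, 5, 0], [0, 0, 5, 0], [0, 0, 5, 0], [0, 0, 5, 0]]}}

```text
clock: 0.9
ee_pos: [0.2304, -0.6867, 0.6207]
ee_rot: [0.987, 0.161, -0.0, -0.0]
wrist_force: [-0.2, -1.7, 0.3]
gripper_width: 1.003
```

```bash
python3 -c "
from h import *
print(state()['joint_positions'].round(3), state()['ee_pos'])"
```

```text
[ 1.152  0.466  0.035  0.881 -0.016  1.795 -0.067] [ 0.23035144 -0.68669071  0.62070671]
```

{"fn": "apply_moves", "kwargs": {"series": [[0, 0, 5, 0], [0, 0, 5, 0], [0, 0, 5, 0], [0, 0, 5, 0], [0, 0, 5, 0], [0, 0, 5, 0]]}}

```text
clock: 1.5
ee_pos: [0.2134, -0.6334, 0.7804]
ee_rot: [0.981, 0.16, 0.019, 0.105]
wrist_force: [0.4, -0.4, 1.3]
gripper_width: 1.003
```

```bash
python3 -c "
from h import *
print(state()['joint_positions'].round(3), state()['ee_pos'],state()['ee_rot'])"
```

```text
[ 0.991  0.331  0.324  0.749 -0.12   1.862 -0.006] [ 0.21343966 -0.63344411  0.78038304] [0.98130288 0.16027931 0.01854992 0.1049338 ]
```

An out-of-reach pose does tilt the tool. I'll check whether the tilt survives a move back into reach.

{"fn": "apply_moves", "kwargs": {"series": [[0, 0, -5, 0], [0, 0, -5, 0], [0, 0, -5, 0], [0, 0, 0, 0]]}}

```text
clock: 1.9
ee_pos: [0.2126, -0.6304, 0.6199]
ee_rot: [0.982, 0.16, 0.017, 0.096]
wrist_force: [0.6, -0.6, -0.2]
gripper_width: 1.0
```

```bash
cat >> h.py <<'E'
from scipy.spatial.transform import Rotation as Ro
TH=-1.3934;CR=np.array([[np.cos(TH),-np.sin(TH)],[np.sin(TH),np.cos(TH)]]);CT=np.array([.5597,-.0569])
def loc(p): return CR.T@(np.asarray(p)[:2]-CT)*1000
def wor(l): return CR@(np.asarray(l)/1000)+CT
def rep():
    s=state();M=Ro.from_quat(s['ee_rot']).as_matrix()
    print(round(s['clock'],2),'q',s['joint_positions'].round(3),'p',s['ee_pos'].round(4),'loc',loc(s['ee_pos']).round(1))
    zc=CR.T@M[:2,2]; yc=CR.T@M[:2,1]
    print('lean',np.degrees(np.arccos(-M[2,2])).round(2),'toolz',M[:,2].round(3),'tooly',M[:,1].round(3),'z local dir deg',np.degrees(np.arctan2(zc[1],zc[0])).round(1),'y local deg',np.degrees(np.arctan2(yc[1],yc[0])).round(1),'z of y',M[2,1].round(3),'F',s['wrist_force'].round(2))
E
python3 -c "
from h import *
rep()"
```

```text
1.9 q [ 0.94   0.245  0.304  1.246 -0.072  1.466 -0.018] p [ 0.2126 -0.6304  0.6199] loc [ 503.3 -442.9]
lean 11.18 toolz [ 0.063 -0.183 -0.981] tooly [ 0.312 -0.93   0.194] z local dir deg 9.0 y local deg 8.4 z of y 0.194 F [ 0.58 -0.64 -0.18]
```

The tilt is kept, so I can build the lean this way. First I'll twist the tool so that the next outward lean cancels the part along the jaws.

{"fn": "apply_moves", "kwargs": {"series": [[0, 0, 0, 0.15], [0, 0, 0, 0.15], [0, 0, 0, 0.15], [0, 0, 0, 0.15], [0, 0, 0, 0.15], [0, 0, 0, 0.15], [0, 0, 0, 0.15], [0, 0, 0, 0.15], [0, 0, 0, 0.15], [0, 0, 0, 0.15], [0, 0, 0, 0.15], [0, 0, 0, 0.15], [0, 0, 0, 0.15], [0, 0, 0, 0.15], [0, 0, 0, 0]], "fingers": 0.6}}

```text
clock: 3.4
ee_pos: [0.215, -0.634, 0.6275]
ee_rot: [0.348, 0.932, 0.096, 0.041]
wrist_force: [0.6, 0.1, -0.2]
gripper_width: 0.601
```

```bash
python3 -c "
from h import *
rep()"
```

```text
3.4 q [ 1.358  0.437 -0.21   0.932 -0.108  1.863  1.993] p [ 0.215  -0.634   0.6275] loc [ 507.3 -441.2]
lean 11.97 toolz [ 0.142  0.151 -0.978] tooly [0.64  0.74  0.207] z local dir deg 126.4 y local deg 129.0 z of y 0.207 F [ 0.63  0.05 -0.23]
```

{"fn": "apply_moves", "kwargs": {"series": [[0, 0, 5, 0], [0, 0, 5, 0], [0, 0, 5, 0], [0, 0, 5, 0]]}}

```text
clock: 3.8
ee_pos: [0.2165, -0.5905, 0.7222]
ee_rot: [0.357, 0.928, 0.045, 0.094]
wrist_force: [-0.6, -0.4, -0.1]
gripper_width: 0.597
```

```bash
python3 -c "
from h import *
rep()"
```

```text
3.8 q [ 1.397  0.32  -0.284  0.893 -0.112  1.863  1.93 ] p [ 0.2165 -0.5905  0.7222] loc [ 464.6 -432. ]
lean 11.99 toolz [ 0.207  0.016 -0.978] tooly [0.655 0.741 0.15 ] z local dir deg 84.2 y local deg 128.4 z of y 0.15 F [-0.61 -0.36 -0.1 ]
```

{"fn": "apply_moves", "kwargs": {"series": [[0, -2, 4, 0], [0, -2, 4, 0], [0, -2, 4, 0], [0, -2, 4, 0], [0, -2, 4, 0], [0, -2, 4, 0]]}}

```text
clock: 4.4
ee_pos: [0.2213, -0.6539, 0.8061]
ee_rot: [0.363, 0.915, -0.026, 0.173]
wrist_force: [-0.5, 0.1, -0.8]
gripper_width: 0.601
```

```bash
python3 -c "
from h import *
rep()"
```

```text
4.4 q [ 1.363  0.37  -0.199  0.632 -0.147  1.863  1.941] p [ 0.2213 -0.6539  0.8061] loc [ 527.9 -438.4]
lean 20.11 toolz [ 0.297 -0.174 -0.939] tooly [0.673 0.735 0.077] z local dir deg 49.5 y local deg 127.3 z of y 0.077 F [-0.47  0.05 -0.81]
```

{"fn": "apply_moves", "kwargs": {"series": [[0, -2, 4, 0], [0, -2, 4, 0], [0, -2, 4, 0], [0, -2, 4, 0], [0, -2, 4, 0], [0, -2, 4, 0]]}}

```text
clock: 5.0
ee_pos: [0.2217, -0.7047, 0.8877]
ee_rot: [0.365, 0.892, -0.097, 0.247]
wrist_force: [-0.1, -0.1, -0.2]
gripper_width: 0.598
```

```bash
python3 -c "
from h import *
rep()"
```

```text
5.0 q [ 1.328  0.437 -0.059  0.357 -0.242  1.863  1.948] p [ 0.2217 -0.7047  0.8877] loc [ 578. -447.]
lean 30.83 toolz [ 0.37  -0.354 -0.859] tooly [0.699 0.715 0.007] z local dir deg 36.1 y local deg 125.5 z of y 0.007 F [-0.13 -0.1  -0.15]
```

{"fn": "apply_moves", "kwargs": {"series": [[0, 0, -4, -0.1], [0, 0, -4, -0.13], [0, 0, -3, -0.13], [0, 0, 0, -0.14], [0, 0, 0, 0], [0, -2, 4, 0], [0, -2, 4, 0], [0, -2, 4, 0], [0, -2, 4, 0], [0, -2, 4, 0], [0, -2, 4, 0]]}}

```text
clock: 6.1
ee_pos: [0.2128, -0.786, 0.9018]
ee_rot: [0.562, 0.771, -0.165, 0.252]
wrist_force: [-0.7, 0.5, 0.6]
gripper_width: 0.602
```

```bash
python3 -c "
from h import *
rep()"
```

```text
6.1 q [ 1.202  0.587  0.79   0.111 -0.76   1.863  1.598] p [ 0.2128 -0.786   0.9018] loc [ 656.4 -470.1]
lean 35.08 toolz [ 0.204 -0.537 -0.818] tooly [0.949 0.315 0.03 ] z local dir deg 10.6 y local deg 98.2 z of y 0.03 F [-0.67  0.45  0.58]
```

{"fn": "apply_moves", "kwargs": {"series": [[0, 4, -2, 0], [0, 4, -2, 0], [0, 4, -1, 0], [-1, 3, 2, 0], [0, 0, 4, 0], [0, 0, 4, 0], [0, 0, 4, 0], [0, 0, 4, 0]]}}

```text
clock: 6.9
ee_pos: [0.2497, -0.6909, 0.9717]
ee_rot: [0.536, 0.776, -0.202, 0.264]
wrist_force: [3.5, -0.2, -0.2]
gripper_width: 0.596
```

```bash
python3 -c "
from h import *
rep()"
```

```text
6.9 q [ 1.051  0.426  0.317  0.2   -0.158  1.846  1.559] p [ 0.2497 -0.6909  0.9717] loc [ 569.3 -417. ]
lean 38.84 toolz [ 0.192 -0.597 -0.779] tooly [ 0.939  0.343 -0.031] z local dir deg 7.7 y local deg 99.9 z of y -0.031 F [ 3.47 -0.22 -0.22]
```

{"fn": "apply_moves", "kwargs": {"series": [[0, -1, 4, 0], [0, -1, 4, 0], [0, 0, 4, 0]]}}

```text
clock: 7.2
ee_pos: [0.2424, -0.6892, 1.0009]
ee_rot: [0.53, 0.767, -0.218, 0.289]
wrist_force: [-0.5, 0.3, 2.4]
gripper_width: 0.603
```

```bash
python3 -c "
from h import *
rep()"
```

```text
7.2 q [ 1.054  0.465  0.936  0.11  -0.768  1.863  1.601] p [ 0.2424 -0.6892  1.0009] loc [ 566.4 -423.9]
lean 42.48 toolz [ 0.213 -0.641 -0.738] tooly [ 0.939  0.344 -0.028] z local dir deg 8.2 y local deg 100.0 z of y -0.028 F [-0.51  0.25  2.43]
```

The lean is now 42.5° with the jaws level within 1.6°. Next I'll square the tool to the counter and carry it over to the left.

{"fn": "apply_moves", "kwargs": {"series": [[0, 2, -3, 0], [0, 2, -3, 0], [0, 2, -4, -0.05], [1, 3, -3, -0.05], [1, 3, -3, -0.075], [1, 3, -3.5, 0], [1, 3, -3.5, 0], [1, 3, -3.5, 0], [1, 3, -3.5, 0], [1, 3, -3.5, 0], [1, 3, -3.5, 0], [1, 3, -3.5, 0], [0, 0, 0, 0]], "fingers": 0.2}}

```text
clock: 8.5
ee_pos: [0.3015, -0.4711, 0.7894]
ee_rot: [0.586, 0.73, -0.22, 0.275]
wrist_force: [0.0, -0.6, -0.4]
gripper_width: 0.2
```

```bash
python3 -c "
from h import *
rep()"
```

```text
8.5 q [-0.345 -0.238  0.67   1.443  0.743  1.458  0.638] p [ 0.3015 -0.4711  0.7894] loc [ 362.1 -327.2]
lean 41.26 toolz [ 0.144 -0.644 -0.752] tooly [0.976 0.217 0.002] z local dir deg 2.5 y local deg 92.4 z of y 0.002 F [ 0.05 -0.61 -0.36]
```

{"fn": "apply_moves", "kwargs": {"series": [[1, 3.3, -2.6, -0.02], [1, 3.3, -2.6, -0.02], [1, 3.3, -2.6, 0], [1, 3.3, -2.6, 0], [1, 3.3, -2.6, 0], [1, 3.3, -2.6, 0], [1, 3.3, -2.6, 0], [1, 3.3, -2.6, 0], [1, 3.3, -2.6, 0], [1, 3.3, -2.6, 0], [1, 3.3, -2.6, 0], [1, 3.3, -2.6, 0], [0, 3.3, -2.6, 0], [0, 3.3, -2.6, 0], [0, 0, 0, 0]]}}

```text
clock: 10.0
ee_pos: [0.422, -0.0097, 0.4279]
ee_rot: [0.602, 0.716, -0.227, 0.271]
wrist_force: [-0.5, 0.0, 1.0]
gripper_width: 0.196
```

```bash
python3 -c "
from h import *
rep()"
```

```text
10.0 q [-0.583  0.104 -0.057  2.054  0.649  1.405 -0.72 ] p [ 0.422  -0.0097  0.4279] loc [ -70.8 -127.2]
lean 41.47 toolz [ 0.115 -0.652 -0.749] tooly [0.985 0.172 0.001] z local dir deg -0.2 y local deg 89.7 z of y 0.001 F [-0.46  0.04  0.98]
```

{"fn": "apply_moves", "kwargs": {"series": [[1.1, 2.8, -3.6, 0], [0, 0, -4.5, 0], [0, 0, -4.5, 0], [0, 0, -4.5, 0], [0, 0, -4.5, 0], [0, 0, -4.5, 0], [0, 0, -4, 0], [0, 0, -2, 0], [0, 0, 0, 0]]}}

```text
clock: 10.9
ee_pos: [0.4335, 0.0143, 0.1071]
ee_rot: [0.604, 0.713, -0.228, 0.273]
wrist_force: [0.3, -0.2, -0.3]
gripper_width: 0.201
```

```bash
python3 -c "
from h import *
rep()
for n in ('top','scene'):cv2.imwrite(f'pics/{n}1.png',camera(n)[:,:,::-1])"
```

```text
10.9 q [-0.646  0.651 -0.026  2.343  0.958  0.819 -1.409] p [0.4335 0.0143 0.1071] loc [ -92.4 -111.6]
lean 41.72 toolz [ 0.114 -0.656 -0.746] tooly [0.986 0.167 0.004] z local dir deg -0.3 y local deg 89.5 z of y 0.004 F [ 0.34 -0.18 -0.29]
```

View pics/scene1.png

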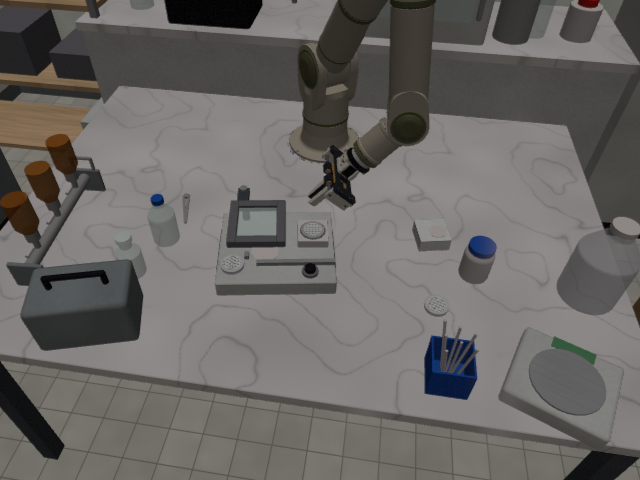

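View pics/top1.png

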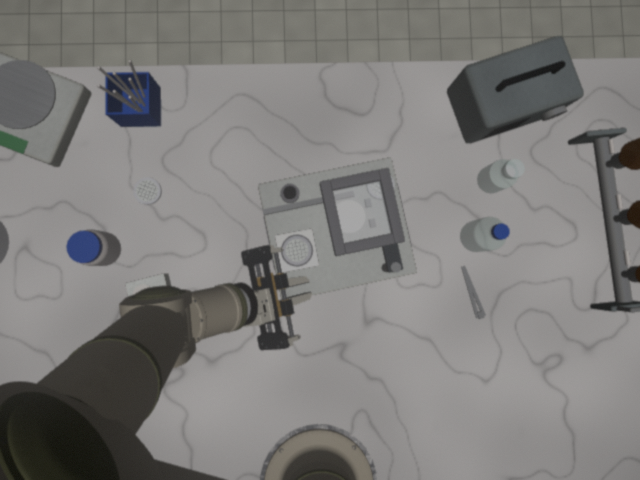

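```bash
python3 - <<'E'
from h import *
p=state()['ee_pos'];print(proj('top',p),proj('scene',p))
a=cv2.imread("pics/top1.png")[220:360,230:350]; b=cv2.imread("pics/scene1.png")[140:245,290:380]
cv2.imwrite("pics/z1.png",np.hstack([cv2.resize(a,(400,466),interpolation=3),cv2.resize(b,(400,466),interpolation=3)]))
E
```

```text
[305.82609256 288.24939167] [310.30178125 199.85526674]
```

View pics/z1.png

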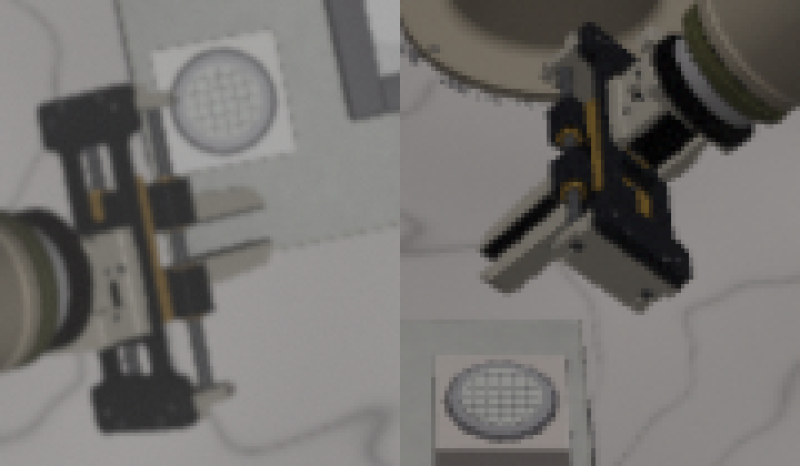

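{"fn": "apply_moves", "kwargs": {"series": [[0, 0.2, -2.5, 0], [0, 0, -2, 0], [0, 0, 0, 0], [0.98, 0.18, 0, 0], [0.98, 0.18, 0, 0], [0.79, 0.14, 0, 0], [0.79, 0.14, 0, 0], [0.79, 0.14, 0, 0], [0.79, 0.14, 0, 0], [0, 0, 0, 0]]}}

```text
clock: 12.0
ee_pos: [0.4842, 0.0261, 0.0634]
ee_rot: [0.604, 0.714, -0.226, 0.274]
wrist_force: [-1.1, -0.7, -0.1]
gripper_width: 0.198
```

```bash
python3 -c "
from h import *
rep()"
```

```text
12.0 q [-0.615  0.754 -0.007  2.245  1.     0.8   -1.406] p [0.4842 0.0261 0.0634] loc [-95.  -59.7]
lean 41.61 toolz [ 0.117 -0.654 -0.748] tooly [0.986 0.168 0.007] z local dir deg -0.0 y local deg 89.5 z of y 0.007 F [-1.09 -0.71 -0.12]
```

{"fn": "apply_moves", "kwargs": {"series": [[0.39, 0.07, 0, 0], [0.39, 0.07, 0, 0], [0.2, 0.04, 0, 0], [0, 0, 0, 0]]}}

```text
clock: 12.4
ee_pos: [0.4929, 0.0277, 0.0633]
ee_rot: [0.604, 0.714, -0.227, 0.273]
wrist_force: [-0.3, -0.1, -0.8]
gripper_width: 0.201
```

```bash
python3 -c "
from h import *
rep()"
```

```text
12.4 q [-0.608  0.757 -0.007  2.226  0.993  0.809 -1.384] p [0.4929 0.0277 0.0633] loc [-95.  -50.8]
lean 41.63 toolz [ 0.116 -0.654 -0.747] tooly [0.986 0.169 0.006] z local dir deg -0.1 y local deg 89.5 z of y 0.006 F [-0.33 -0.13 -0.75]
```

{"fn": "apply_moves", "kwargs": {"series": [[0.15, 0.03, 0, 0], [0, 0, 0, 0]]}}

```text
clock: 12.6
ee_pos: [0.4937, 0.0273, 0.0635]
ee_rot: [0.604, 0.714, -0.228, 0.273]
wrist_force: [-2.4, -1.4, -0.5]
gripper_width: 0.199
```

{"fn": "apply_moves", "kwargs": {"series": [[0.15, 0.03, 0, 0], [0, 0, 0, 0]]}}

```text
clock: 12.8
ee_pos: [0.4943, 0.0267, 0.0637]
ee_rot: [0.604, 0.713, -0.229, 0.273]
wrist_force: [-4.9, -2.2, 0.4]
gripper_width: 0.196
```

Force is rising, so the carrier is meeting the rail. One more small nudge, then a look.

{"fn": "apply_moves", "kwargs": {"series": [[0.15, 0.03, 0, 0], [0, 0, 0, 0]]}}

```text
clock: 13.0
ee_pos: [0.4949, 0.0261, 0.0639]
ee_rot: [0.604, 0.713, -0.23, 0.273]
wrist_force: [-8.3, -4.6, 1.4]
gripper_width: 0.196
```

```bash
python3 - <<'E'
from h import *
rep()
a=camera("scene");cv2.imwrite("pics/s2.png",cv2.resize(a[175:305,205:375,::-1],None,fx=4.5,fy=4.5,interpolation=3))
E
```

```text
13.0 q [-0.604  0.759 -0.007  2.219  0.987  0.815 -1.373] p [0.4949 0.0261 0.0639] loc [-93.1 -49.2]
lean 41.83 toolz [ 0.112 -0.657 -0.745] tooly [0.986 0.165 0.003] z local dir deg -0.5 y local deg 89.3 z of y 0.003 F [-8.3  -4.61  1.36]
```

View pics/s2.png

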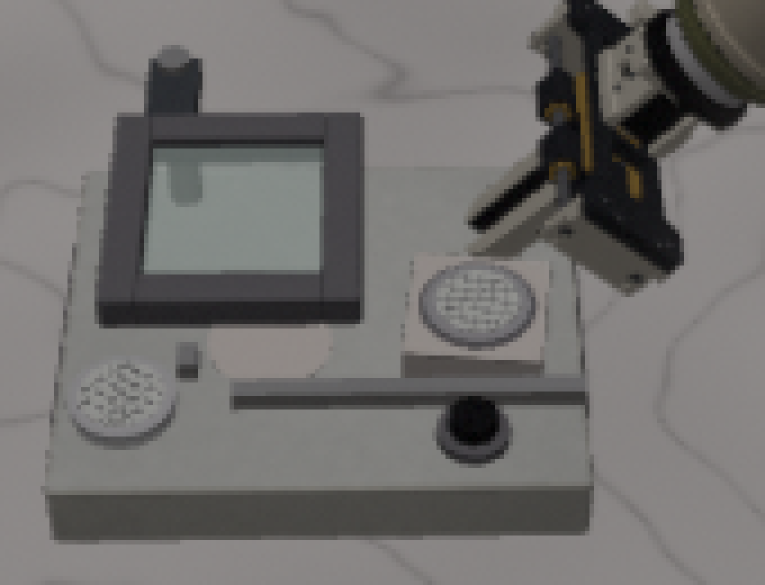

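```bash
python3 - <<'E'
from h import *
s=lambda u,v:((u+.5)/4.5-.5+205,(v+.5)/4.5-.5+175)
for p in((402,352),(548,362),(413,255)):print(loc(ray("scene",s(*p),.074)).round(1))
print('rail edge',[loc(ray("scene",s(*p),.062)).round(1) for p in((232,381),(400,378),(585,376))])
E
```

```text
[-47.   50.3]
[-128.6   59. ]
[-53.9 -27.2]
rail edge [array([48.5, 60. ]), array([-45.8,  59.1]), array([-150.,   59.])]
```

The carrier's left far corner touches the rail, but it is turned about 6° and jammed because the push sits too far left. I'll back off, shift right and push again nearer the right half.

{"fn": "apply_moves", "kwargs": {"series": [[-1, -0.18, 0, 0], [-1, -0.18, 0, 0], [0.3, -1.6, 0, 0], [0.3, -1.6, 0, 0], [0.98, 0.18, 0, 0], [0.3, 0.05, 0, 0], [0.3, 0.05, 0, 0], [0.3, 0.05, 0, 0], [0, 0, 0, 0]]}}

```text
clock: 13.95
ee_pos: [0.5006, -0.0051, 0.0637]
ee_rot: [0.604, 0.713, -0.229, 0.273]
wrist_force: [-4.6, -4.7, 0.3]
gripper_width: 0.2
```

```bash
python3 - <<'E'
from h import *
rep()
a=camera("scene");cv2.imwrite("pics/s3.png",cv2.resize(a[175:305,205:375,::-1],None,fx=4.5,fy=4.5,interpolation=3))
E
```

```text
13.95 q [-0.566  0.757  0.021  2.242  1.047  0.778 -1.38 ] p [ 0.5006 -0.0051  0.0637] loc [-61.4 -49. ]
lean 41.78 toolz [ 0.114 -0.656 -0.746] tooly [0.986 0.166 0.004] z local dir deg -0.3 y local deg 89.4 z of y 0.004 F [-4.63 -4.67  0.32]
```

View pics/s3.png

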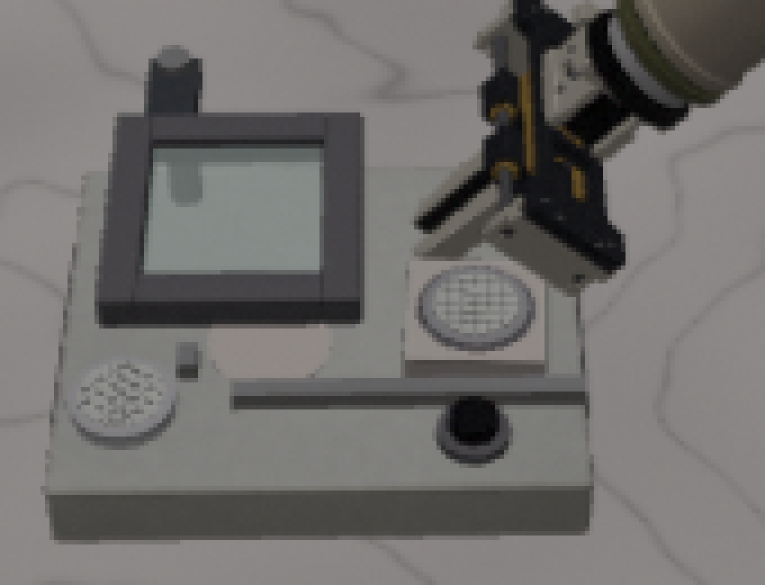

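The carrier is nearly square now, with its far top edge running (405,360) to (548,362). A little more push.

{"fn": "apply_moves", "kwargs": {"series": [[0.2, 0.04, 0, 0], [0.2, 0.04, 0, 0], [0, 0, 0, 0]]}}

```text
clock: 14.3
ee_pos: [0.5024, -0.0067, 0.0642]
ee_rot: [0.604, 0.712, -0.231, 0.273]
wrist_force: [-10.1, -9.4, 1.7]
gripper_width: 0.197
```

```bash
python3 - <<'E'
from h import *
rep()
a=camera("scene");cv2.imwrite("pics/s4.png",cv2.resize(a[220:280,280:350,::-1],None,fx=10,fy=10,interpolation=3))
E
```

```text
14.3 q [-0.562  0.758  0.022  2.236  1.041  0.784 -1.37 ] p [ 0.5024 -0.0067  0.0642] loc [-59.5 -47.5]
lean 41.98 toolz [ 0.11  -0.66  -0.743] tooly [0.987 0.163 0.001] z local dir deg -0.7 y local deg 89.2 z of y 0.001 F [-10.09  -9.39   1.66]
```

View pics/s4.png

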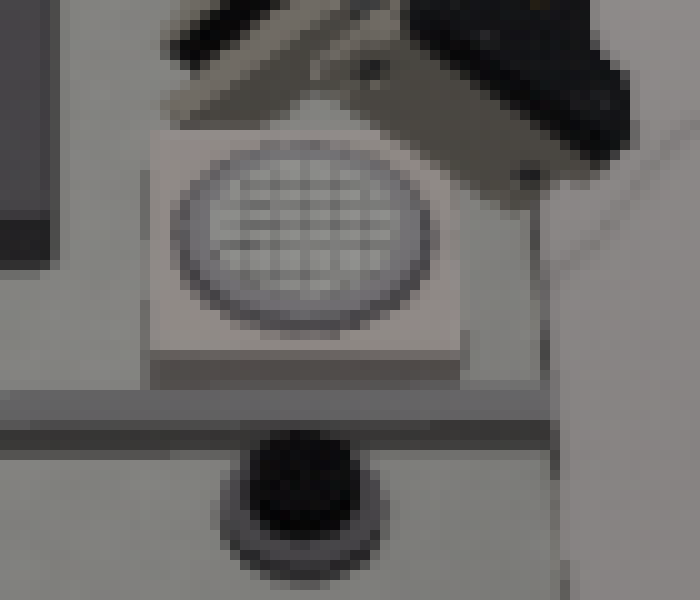

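The carrier now lies square and flush on the rail. Now I'll lift over and come down at its left side.

{"fn": "apply_moves", "kwargs": {"series": [[-1, -0.18, 0, 0], [-1, -0.18, 0, 0], [0, 0, 4, 0], [0, 0, 4, 0.012], [1.3, 2.4, 0, 0], [1.25, 2.45, 0, 0], [1.25, 2.45, 0, 0], [1.25, 2.45, 0, 0], [1.25, 2.45, 0, 0], [0, 0, -2.5, 0], [0, 0, 0, 0]]}}

```text
clock: 15.45
ee_pos: [0.5481, 0.1167, 0.1164]
ee_rot: [0.598, 0.718, -0.226, 0.274]
wrist_force: [-0.2, -0.7, 0.0]
gripper_width: 0.2
```

```bash
python3 - <<'E'
from h import *
rep()
a=camera("scene");cv2.imwrite("pics/s5.png",cv2.resize(a[175:305,205:375,::-1],None,fx=4.5,fy=4.5,interpolation=3))
E
```

```text
15.45 q [-0.646  0.713 -0.054  2.001  0.801  1.014 -1.152] p [0.5481 0.1167 0.1164] loc [-173.    19.3]
lean 41.62 toolz [ 0.124 -0.652 -0.748] tooly [0.983 0.183 0.004] z local dir deg 0.6 y local deg 90.4 z of y 0.004 F [-0.21 -0.71  0.05]
```

View pics/s5.png

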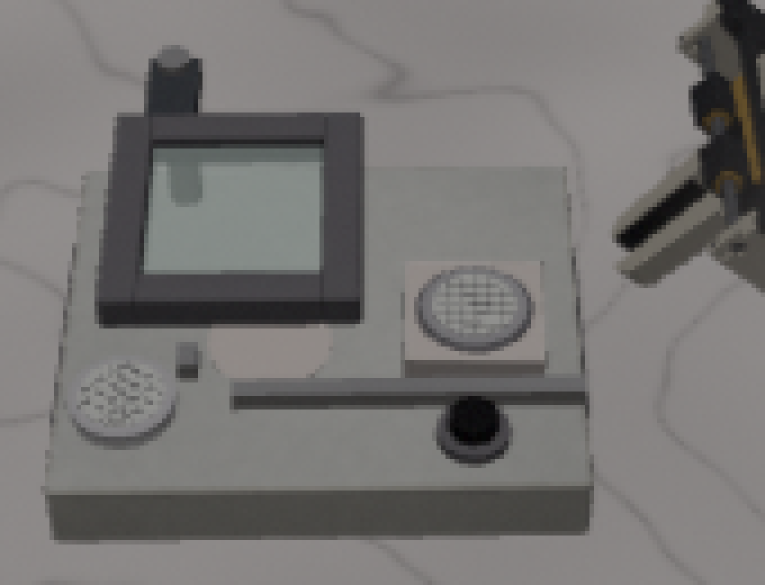

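{"fn": "apply_moves", "kwargs": {"series": [[0, 0, -3, 0], [0, 0, -2.4, -0.007], [0, 0, 0, 0], [0.35, -1.97, 0, 0], [0.26, -1.48, 0, 0], [0.18, -0.98, 0, 0], [0.2, -0.98, 0, 0], [0.2, -0.98, 0, 0], [0.2, -0.98, 0, 0], [0.2, -0.98, 0, 0], [0.2, -0.98, 0, 0], [0, 0, 0, 0]]}}

```text
clock: 16.7
ee_pos: [0.5669, 0.0197, 0.0647]
ee_rot: [0.602, 0.714, -0.227, 0.274]
wrist_force: [-0.3, -0.2, 0.3]
gripper_width: 0.204
```

```bash
python3 - <<'E'
from h import *
rep()
a=camera("scene");cv2.imwrite("pics/s6.png",cv2.resize(a[175:305,205:375,::-1],None,fx=4.5,fy=4.5,interpolation=3))
E
```

```text
16.7 q [-0.545  0.782  0.025  2.084  0.964  0.842 -1.22 ] p [0.5669 0.0197 0.0647] loc [-74.1  20.6]
lean 41.74 toolz [ 0.118 -0.655 -0.746] tooly [0.985 0.171 0.006] z local dir deg 0.1 y local deg 89.7 z of y 0.006 F [-0.29 -0.17  0.26]
```

View pics/s6.png

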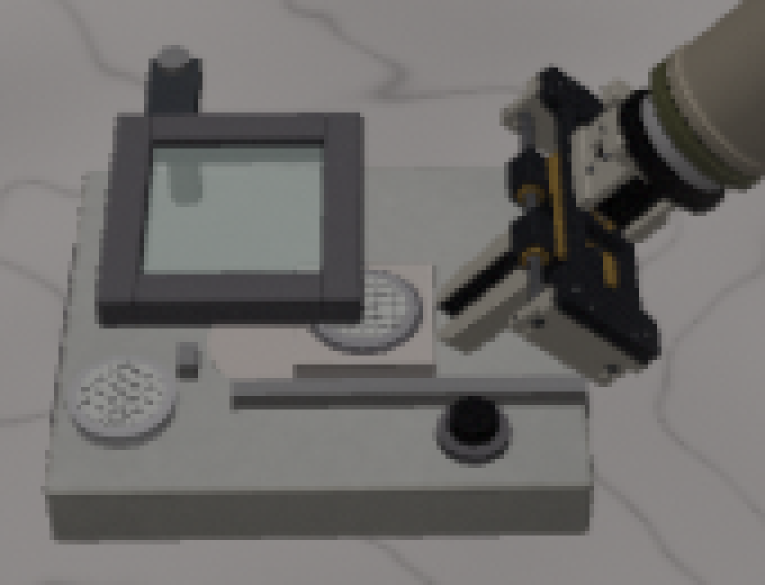

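The carrier is flush and sliding under the plate, with its left edge at px x≈436. I'll keep pushing.

{"fn": "apply_moves", "kwargs": {"series": [[0.2, -0.98, 0, 0], [0.2, -0.98, 0, 0], [0.2, -0.98, 0, 0], [0.2, -0.98, 0, 0], [0.1, -0.5, 0, 0], [0, 0, 0, 0]]}}

```text
clock: 17.35
ee_pos: [0.5759, -0.0236, 0.0647]
ee_rot: [0.602, 0.715, -0.227, 0.274]
wrist_force: [-0.2, -0.1, -0.2]
gripper_width: 0.198
```

```bash
python3 - <<'E'
from h import *
rep()
a=camera("scene");cv2.imwrite("pics/s7.png",cv2.resize(a[175:305,205:375,::-1],None,fx=4.5,fy=4.5,interpolation=3))
E
```

```text
17.35 q [-0.491  0.778  0.055  2.105  1.026  0.796 -1.213] p [ 0.5759 -0.0236  0.0647] loc [-29.9  21.8]
lean 41.69 toolz [ 0.119 -0.654 -0.747] tooly [0.985 0.172 0.006] z local dir deg 0.1 y local deg 89.7 z of y 0.006 F [-0.17 -0.08 -0.18]
```

View pics/s7.png

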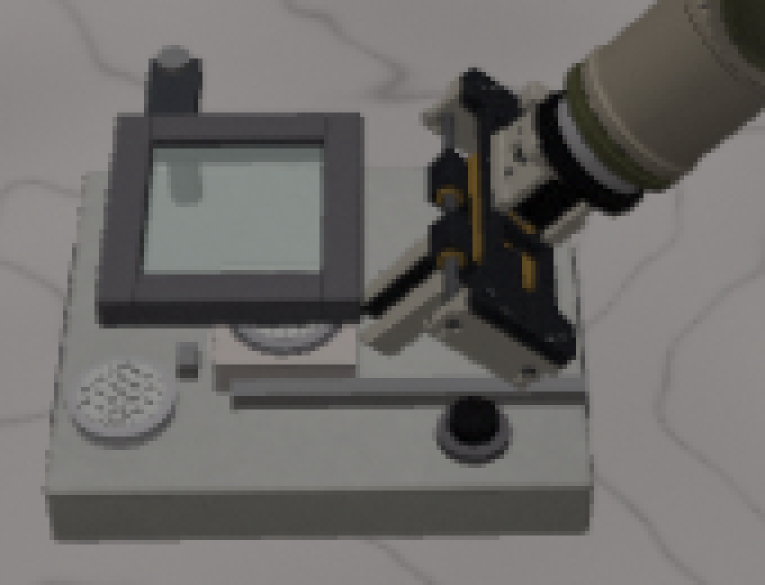

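{"fn": "apply_moves", "kwargs": {"series": [[0.08, -0.4, 0, 0], [0.08, -0.4, 0, 0], [0.04, -0.2, 0, 0], [0, 0, 0, 0]]}}

```text
clock: 17.8
ee_pos: [0.5779, -0.0326, 0.0645]
ee_rot: [0.602, 0.715, -0.226, 0.274]
wrist_force: [0.4, -0.4, -0.7]
gripper_width: 0.203
```

{"fn": "apply_moves", "kwargs": {"series": [[0.04, -0.2, 0, 0], [0, 0, 0, 0]]}}

```text
clock: 18.0
ee_pos: [0.5783, -0.0343, 0.0645]
ee_rot: [0.602, 0.715, -0.226, 0.274]
wrist_force: [-0.7, 0.8, 0.7]
gripper_width: 0.2
```

{"fn": "apply_moves", "kwargs": {"series": [[0.04, -0.2, 0, 0], [0, 0, 0, 0]]}}

```text
clock: 18.2
ee_pos: [0.5786, -0.0349, 0.0643]
ee_rot: [0.602, 0.716, -0.226, 0.274]
wrist_force: [-2.7, 6.6, 4.0]
gripper_width: 0.199
```

```bash
python3 -c "
from h import *
rep()"
```

```text
18.2 q [-0.475  0.778  0.063  2.11   1.046  0.781 -1.21 ] p [ 0.5786 -0.0349  0.0643] loc [-18.3  22.5]
lean 41.54 toolz [ 0.12  -0.652 -0.748] tooly [0.985 0.174 0.006] z local dir deg 0.3 y local deg 89.9 z of y 0.006 F [-2.66  6.57  4.04]
```

{"fn": "apply_moves", "kwargs": {"series": [[0.04, -0.15, 0, 0], [0, 0, 0, 0], [0, 0, 0, 0]]}}

```text
clock: 18.5
ee_pos: [0.5788, -0.0351, 0.0641]
ee_rot: [0.601, 0.716, -0.225, 0.273]
wrist_force: [-5.2, 11.4, 7.0]
gripper_width: 0.199
```

```bash
python3 - <<'E'
from h import *
rep()
a=camera("scene");b=camera("top")
cv2.imwrite("pics/s8.png",cv2.resize(a[190:290,210:330,::-1],None,fx=6,fy=6,interpolation=3))
cv2.imwrite("pics/t8.png",cv2.resize(cv2.convertScaleAbs(b[150:280,255:420,::-1],alpha=1.5),None,fx=4.5,fy=4.5,interpolation=3))
E
```

```text
18.5 q [-0.474  0.777  0.063  2.111  1.047  0.779 -1.21 ] p [ 0.5788 -0.0351  0.0641] loc [-18.1  22.6]
lean 41.46 toolz [ 0.121 -0.651 -0.749] tooly [0.984 0.175 0.006] z local dir deg 0.4 y local deg 89.9 z of y 0.006 F [-5.23 11.38  7.01]
```

View pics/s8.png

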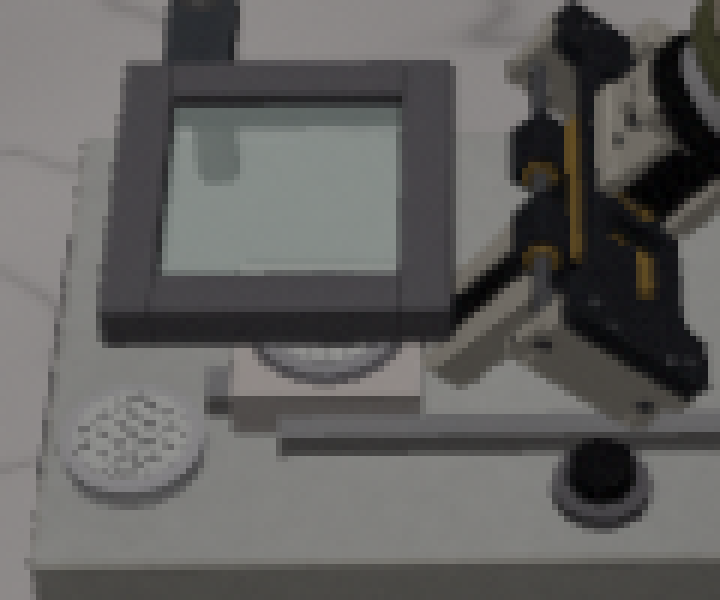

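View pics/t8.png

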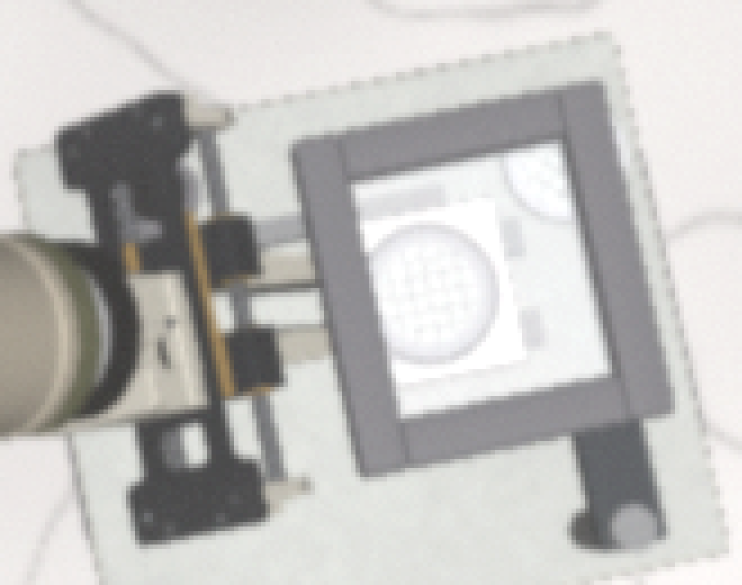

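```bash
python3 - <<'E'
from h import *
b=camera("top")
c=b[185:245,325:385].astype(float)
c=np.clip((c-100)*1.8,0,255).astype(np.uint8)
print(b[200:240,340:380].min(),b[200:240,340:380].max())
cv2.imwrite("pics/t9.png",cv2.resize(c[:,:,::-1],None,fx=10,fy=10,interpolation=cv2.INTER_CUBIC))
for l,z in(((70,40),.062),((70,31),.062),((70,49),.062),((70,-5),.062),((70,60),.074),((70,-20),.074),((-10,60),.074)):
    print(l,(proj('top',[*wor(l),z])-[325,185])*10+4.5)
E
```

```text
92 178
(70, 40) [403.52024273 178.83094217]
(70, 31) [412.39828971 219.48957708]
(70, 49) [394.6515044  138.21493797]
(70, -5) [448.00385798 382.55176891]
(70, 60) [391.24885097  79.76036614]
(70, -20) [471.26394217 446.00114136]
(-10, 60) [ 24.56916614 154.90204976]
```

View pics/t9.png

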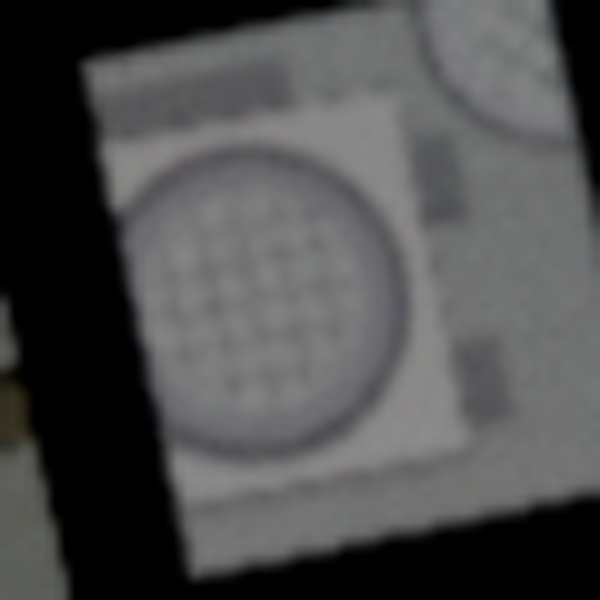

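```bash
python3 - <<'E'
from h import *
s=lambda u,v:((u+.5)/6-.5+210,(v+.5)/6-.5+190)
for p in((232,398),(420,395)):print(loc(ray("scene",s(*p),.074)).round(1))
print('rail',[loc(ray("scene",s(*p),.062)).round(1) for p in((279,417),(420,416),(700,414))])
a=camera("scene")
cv2.imwrite("pics/s9.png",cv2.resize(np.clip(a[240:275,235:300,::-1].astype(float)*1.7,0,255).astype(np.uint8),None,fx=12,fy=12,interpolation=cv2.INTER_CUBIC))
E
```

```text
[67.7 59.3]
[-10.9  58.6]
rail [array([48.8, 59.3]), array([-10.6,  59.6]), array([-128.7,   60.1])]
```

View pics/s9.png

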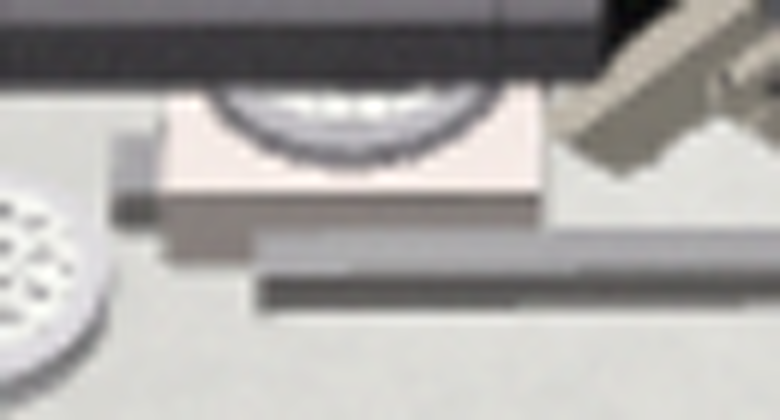

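Both views show the carrier home: square, touching the stops, and flush with the rail within about 1 mm. I'll back straight out, rise and go over the key with the fingers shut.

{"fn": "apply_moves", "kwargs": {"series": [[-0.18, 0.98, 0, 0], [-0.35, 1.97, 0, 0], [-0.44, 2.46, 0, 0], [-0.44, 2.46, 0, 0], [0, 0, 3, 0], [0, 0, 3, 0], [2.5, -0.2, 0, 0], [2.5, -0.2, 0, 0], [2.4, -0.2, 0, 0], [0, 0, 0, 0], [0, 0, 0, 0]]}}

```text
clock: 19.8
ee_pos: [0.6385, 0.0358, 0.124]
ee_rot: [0.602, 0.715, -0.227, 0.274]
wrist_force: [-0.5, 0.5, -0.3]
gripper_width: 0.203
```

{"fn": "apply_moves", "kwargs": {"series": [[0, 0, -1, 0], [0, 0, -1, 0], [0, 0, 0, 0]], "fingers": 0}}

```text
clock: 20.1
ee_pos: [0.6377, 0.0353, 0.1026]
ee_rot: [0.601, 0.716, -0.227, 0.273]
wrist_force: [-0.3, 0.4, 0.3]
gripper_width: 0.015
```

```bash
python3 - <<'E'
from h import *
rep()
a=camera("scene");cv2.imwrite("pics/s10.png",cv2.resize(a[175:305,205:375,::-1],None,fx=4.5,fy=4.5,interpolation=3))
E
```

```text
20.1 q [-0.497  0.765  0.005  1.908  0.878  0.958 -1.021] p [0.6377 0.0353 0.1026] loc [-77.  93.]
lean 41.66 toolz [ 0.118 -0.654 -0.747] tooly [0.985 0.174 0.003] z local dir deg 0.1 y local deg 89.9 z of y 0.003 F [-0.32  0.38  0.3 ]
```

View pics/s10.png

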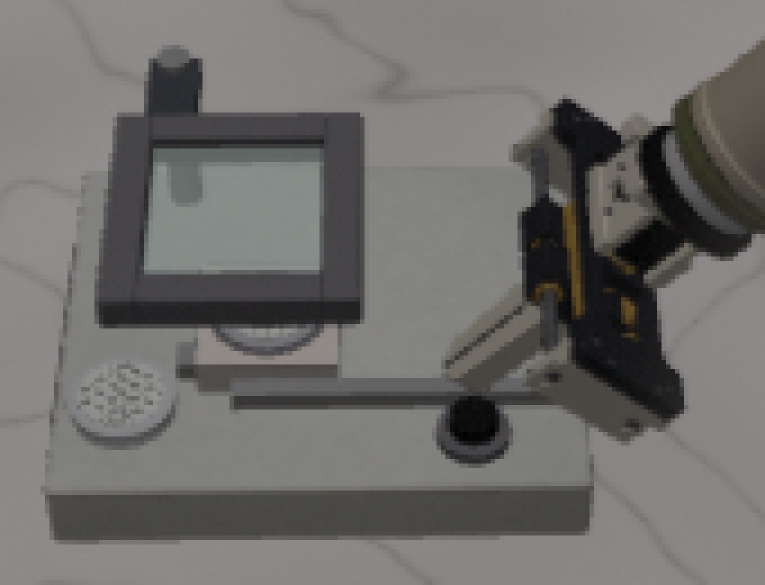

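The carrier stayed home. I'll centre over the key and step down, watching the force.

{"fn": "apply_moves", "kwargs": {"series": [[0.15, 0.3, -1, 0], [0, 0, -1, 0], [0, 0, -0.3, 0], [0, 0, 0, 0]]}}

```text
clock: 20.55
ee_pos: [0.6401, 0.0379, 0.0806]
ee_rot: [0.601, 0.715, -0.227, 0.274]
wrist_force: [-0.3, 0.3, -0.8]
gripper_width: 0.004
```

{"fn": "apply_moves", "kwargs": {"series": [[0, 0, -0.3, 0], [0, 0, 0, 0]]}}

```text
clock: 20.75
ee_pos: [0.6404, 0.0379, 0.0783]
ee_rot: [0.602, 0.715, -0.226, 0.274]
wrist_force: [0.5, 0.1, 0.2]
gripper_width: 0.007
```

{"fn": "apply_moves", "kwargs": {"series": [[0, 0, -0.2, 0], [0, 0, 0, 0]]}}

```text
clock: 20.95
ee_pos: [0.6405, 0.038, 0.0765]
ee_rot: [0.602, 0.715, -0.226, 0.274]
wrist_force: [0.2, -0.7, 0.2]
gripper_width: 0.006
```

{"fn": "apply_moves", "kwargs": {"series": [[0, 0, -0.2, 0], [0, 0, 0, 0]]}}

```text
clock: 21.15
ee_pos: [0.6405, 0.038, 0.0745]
ee_rot: [0.602, 0.715, -0.226, 0.274]
wrist_force: [-0.3, 0.5, 1.3]
gripper_width: 0.002
```

```bash
python3 - <<'E'
from h import *
rep()
a=camera("scene");cv2.imwrite("pics/s11.png",cv2.resize(a[225:285,275:350,::-1],None,fx=9,fy=9,interpolation=3))
E
```

```text
21.15 q [-0.503  0.809  0.012  1.907  0.898  0.926 -1.062] p [0.6405 0.038  0.0745] loc [-79.1  96.3]
lean 41.65 toolz [ 0.12  -0.654 -0.747] tooly [0.985 0.173 0.006] z local dir deg 0.2 y local deg 89.8 z of y 0.006 F [-0.32  0.54  1.33]
```

View pics/s11.png

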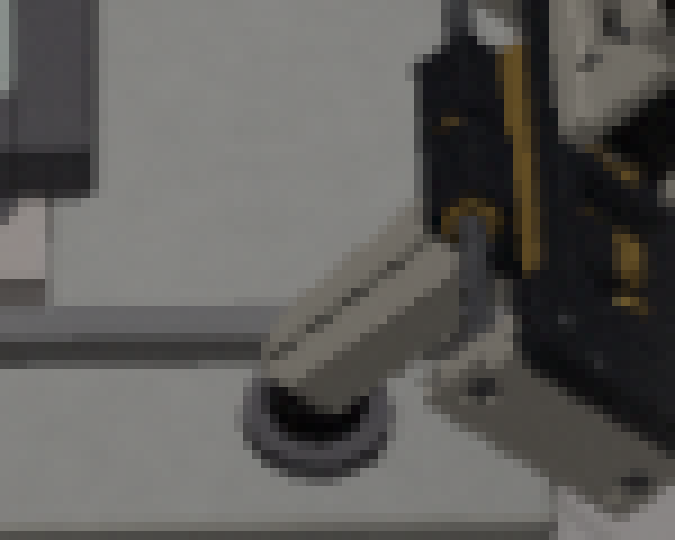

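The finger is on the key and force is starting. I'll continue down.

{"fn": "apply_moves", "kwargs": {"series": [[0, 0, -0.2, 0], [0, 0, 0, 0]]}}

```text
clock: 21.4
ee_pos: [0.6405, 0.038, 0.0724]
ee_rot: [0.602, 0.715, -0.226, 0.274]
wrist_force: [-0.6, -0.9, 2.6]
gripper_width: 0.004
```

{"fn": "apply_moves", "kwargs": {"series": [[0, 0, -0.2, 0], [0, 0, 0, 0]]}}

```text
clock: 21.6
ee_pos: [0.6405, 0.038, 0.0704]
ee_rot: [0.602, 0.715, -0.226, 0.274]
wrist_force: [-0.7, 0.3, 2.8]
gripper_width: 0.004
```

{"fn": "apply_moves", "kwargs": {"series": [[0, 0, -0.2, 0], [0, 0, 0, 0]]}}

```text
clock: 21.8
ee_pos: [0.6406, 0.0379, 0.0692]
ee_rot: [0.602, 0.715, -0.227, 0.275]
wrist_force: [-2.9, 1.8, 10.2]
gripper_width: 0.0
```

{"fn": "apply_moves", "kwargs": {"series": [[0, 0, -0.15, 0], [0, 0, 0, 0]]}}

```text
clock: 22.0
ee_pos: [0.6407, 0.0379, 0.0687]
ee_rot: [0.602, 0.715, -0.227, 0.275]
wrist_force: [-4.2, 4.5, 17.4]
gripper_width: 0.004
```

The force jumped to 17 N, so the key is on its firm stop, about 6 mm below first contact. I'll release, lift straight up and clear.

{"fn": "apply_moves", "kwargs": {"series": [[0, 0, 0.5, 0], [0, 0, 1, 0], [0, 0, 3, 0], [0, 0, 4, 0], [0, 1, 4, 0], [-0.5, 3, 3, 0], [-0.5, 4, 2, 0], [-0.5, 4, 2, 0], [0, 4, 0, 0], [0, 0, 0, 0], [0, 0, 0, 0]]}}

```text
clock: 23.1
ee_pos: [0.6251, 0.1988, 0.2616]
ee_rot: [0.601, 0.716, -0.226, 0.274]
wrist_force: [0.1, -1.4, 0.1]
gripper_width: 0.004
```

```bash
python3 - <<'E'
from h import *
rep()
a=camera("scene");b=camera("top")
cv2.imwrite("pics/s12.png",a[:,:,::-1]);cv2.imwrite("pics/t12.png",b[:,:,::-1])
z=np.hstack([cv2.resize(a[190:300,210:340,::-1],(400,338),interpolation=3),cv2.resize(b[150:260,255:385,::-1],(400,338),interpolation=3)])
cv2.imwrite("pics/z12.png",np.clip(z*1.5,0,255).astype(np.uint8))
E
```

```text
23.1 q [-0.659  0.635 -0.07   1.647  0.665  1.354 -0.866] p [0.6251 0.1988 0.2616] loc [-240.2  109.5]
lean 41.63 toolz [ 0.12  -0.653 -0.747] tooly [0.985 0.175 0.005] z local dir deg 0.3 y local deg 89.9 z of y 0.005 F [ 0.11 -1.43  0.13]
```

View pics/z12.png

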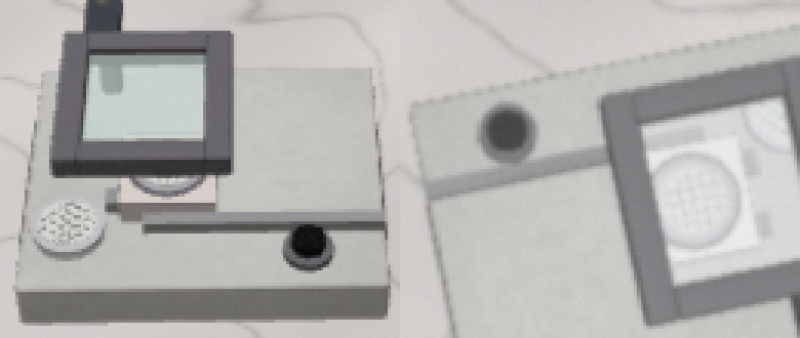

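View pics/s12.png

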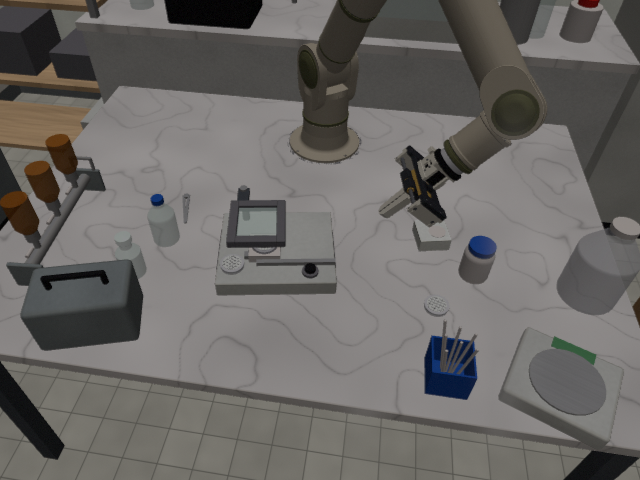

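View pics/t12.png

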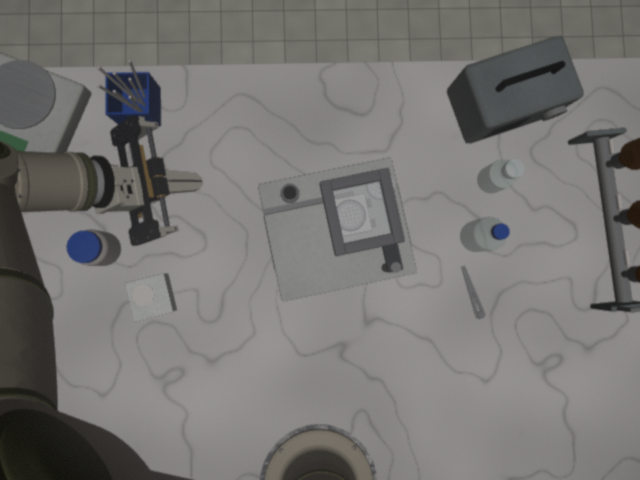

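The final pictures show the carrier home under the lens, the key up at scene (310,269), and every bystander at the same pixels as at the start. The arm is clear of everything.

```bash
python3 - <<'E'
from h import *
print(job_done())
E
```

```text
the job is handed in; nothing more can be done
None
```

The carrier is home and the key has been pressed and released. I handed the job in at about 23 s, with the arm clear of everything.

- **Lean:** The moves have no tilt, so I drove the tool to out-of-reach poses high in free space, where it tilted and kept the tilt. That gave about 42° lean towards -x, with the jaws level and square to the counter.
- **Rail:** The first push jammed the carrier turned about 6°, with one corner on the rail. I backed off and pushed again further right, and it then lay square along the rail.
- **Home:** I pushed it along the rail until the stops pushed back with about 14 N. Both views then showed it square and touching the stops, with its edge within about 1 mm of the rail face. It contacted the stops about 3 mm before the position I had computed, which I put down to calibration and contact-point error.
- **Key:** I pressed it about 6 mm down from first contact onto the firm stop, where the upward force rose to 17 N. I then lifted straight off, and the last picture shows it up again.
- **Other things:** By eye, the bystanders are at the same pixels as at the start. I planned the gripper's path to clear the magnifier and saw no sign of contact in the pictures or wrist forces, but I had no direct reading of force on it.

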